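# Count three balls from the dispenser into the kit

## Task

A kinematic mount is being kitted and still needs its three steel balls: stand the catch pan on the table under the ball dispenser's outlet, turn the paddle knob clockwise exactly three clicks so that three balls and no more drop into the pan, then draw the pan out by its handle and put it down clear of the dispenser. Take it afresh across its body and lower it fully into the fitted pocket of the kit block with its handle in the slot and the three balls still in it. Leave the loose things round about where they are.

Things in the scene. Friction and masses are not known exactly. Their poses are not given: they have to be found in the camera images.
- dispenser: Fixed ball dispenser; origin on the table under the knob's vertical axis, front -x, z up. Round housing (radius 42 mm, 44 to 72 mm high) on an upright behind (x +16 to +44 mm, y +-36 mm). Inside, a wheel with eight vanes passes one ball a click; it falls as the knob moves through the middle of the click.
- bay (a point): Point on the table straight under the outlet, where the pan's centre belongs; axes as the dispenser's. The pan slides in along +x, handle last, between two rails 66 mm apart inside, 10 mm high (x from -38 to +40 mm from here, mouth flared), until 3 mm before the upright that stops its back wall.
- magazine (a point): Middle of the open-topped clear sloping magazine that holds the balls; it runs to the dispenser's right (-y). 22 mm wide; in the dispenser's frame its top edge rises at 30 degrees from 81 mm high at y = -18 mm to 128 mm at y = -107 mm.
- outlet (a point): Centre of the lower rim of the outlet collar (27 mm wide outside, 21 mm inside), 24 mm in front of the knob's axis, 38 mm above the table: 8 mm above the rim of a pan that stands on the table. x, y, z as the dispenser's.
- knob_grip (a point): Point on the knob's vertical axis, 127 mm above the table, at which to grip the black paddle knob: an upright blade 46 mm long, 10 mm thick, from 109 to 141 mm high, on a disc of radius 19 mm (104 to 110 mm high). Its axes turn with the knob: y along the blade, x across it (grip across x), z up.
- knob (a joint): Angle of the knob, rad: about 0 at the start, grows as the knob turns clockwise seen from above, and cannot be turned below -0.06. A spring detent holds it at every 0.785 (45 degrees) and pulls it in from half-way; it takes at most about 0.1 Nm. Three clicks are 2.356.
- pan: Loose open sheet-steel catch pan, 0.13 kg: body 70 mm (x) by 60 mm (y), 30 mm high, walls and floor 3 mm. Origin at the centre of the underside of this body. A flat bar handle 9 mm wide (y) sticks out along -x from x = -35 to -88 mm, its sides from 14 to 28 mm above the underside.
- kit_block: Fixed grey block 34 mm high, x -98 to +48 mm, y +-62 mm; origin on the table under the centre of the pan's pocket. A gap 40 mm wide (x -20 to +20 mm), deep as the pocket, crosses the whole block along y for the fingers beside the pan. A mirror mount at x = -68, y = +36 mm stands 74 mm high; three cap screws lie at x = -70, y = -20 to -52 mm.
- pocket (a point): Centre of the floor of the pocket (77 mm in x, 67 mm in y, floor 4 mm above the table, walls 30 mm) in the kit block; axes as the block's. A slot 16 mm wide for the handle runs from it along -x to x = -94 mm. The pan is home when its origin is here and its axes lie along these.
- ball_0: Steel ball, 14 mm across, 0.011 kg, origin at its centre. In the wheel's pocket one click before the outlet: the first to fall.
- ball_1: Steel ball, 14 mm across, 0.011 kg, origin at its centre. In the wheel's pocket two clicks before the outlet: the second to fall.
- ball_2: Steel ball, 14 mm across, 0.011 kg, origin at its centre. On top of ball_1 in the feed shaft: the third to fall.
- ball_3: Steel ball, 14 mm across, 0.011 kg, origin at its centre. In the magazine, number 1 from below; to stay in the dispenser.
- ball_4: Steel ball, 14 mm across, 0.011 kg, origin at its centre. In the magazine, number 2 from below; to stay in the dispenser.
- ball_5: Steel ball, 14 mm across, 0.011 kg, origin at its centre. In the magazine, number 3 from below; to stay in the dispenser.
- ball_6: Steel ball, 14 mm across, 0.011 kg, origin at its centre. In the magazine, number 4 from below; to stay in the dispenser.
- ball_7: Steel ball, 14 mm across, 0.011 kg, origin at its centre. In the magazine, number 5 from below; to stay in the dispenser.
- bottle: Loose bystander: an amber bottle with a black cap, 26 mm across, 46 mm high, between the dispenser and the kit block. Origin at the centre of its underside.
- clamp: Loose bystander: a black Y-shaped clamp 27 x 47 x 8 mm, between the dispenser and the kit block, nearer the robot. Origin at the centre of its underside.

How it is judged:
By the outcome, as a careful person would: the job done as asked, in the order asked, and still so for the second after the job is handed in, with the robot touching nothing.
It also fails if it takes over 72 s, if anything falls off the work surface, if the arm or the gripper's body presses on something with over 40 N, if the wrist force passes 120 N, or if a joint passes its speed limit or range.

## Robot

A 7-joint arm with a two-finger parallel gripper is mounted at the origin on a cart in front of the work surface, level with it; the furniture and walls round the work are solid. World frame = base frame: x ahead of the robot, y to its left, z up, the work surface at z = 0. Lengths are in m, angles in rad, forces in N, time in s.
With the tool pointing down it reaches from about 0.425 to 1.025 m from the base axis. Payload 3.6 kg.
Tool frame: the origin (TCP) lies midway between the tips of the shut fingers; the grasp point (between the pads) lies env.grasp_offset behind it (env.grasp_offset is the distance from the TCP to the grasp point, in m); z points along the fingers, y is the line along which they close (so a half turn about z gives the same grasp; the last joint's range is limited). The gripper opens to 85 mm and grips with 20 to 120 N. Pads are 22 mm wide; open, the fingers measure 114 mm over their backs; the gripper's body (76 mm by 85 mm) begins 54 mm behind the grasp point. The pads swing forward as they close: fully open they stand 13 mm farther back than shut.
Start: joints at [1.048, 0.591, 0.048, 1.609, -0.033, 0.943, -0.034], TCP at [0.301, -0.659, 0.231] pointing down, gripper open.
Joint ranges: [-2.69, 2.69], [-0.47, 2.24], [-1.27, 1.36], [0.19, 2.51], [-1.53, 4.68], [0.08, 2.07], [-3.09, 3.09]. Speed limits (rad/s): [2.57, 2.57, 3.14, 3.14, 3.14, 3.14, 3.14].

## Interface

Orientations are given as a unit quaternion [x, y, z, w].
In Python, from station import status, imaging, env gives the robot as it stands. The module is installed in compiled form; this text tells all that it offers.
- The arm moves only by the tool arm_command, never from a script. Its argument "moves" is a list of rows, each a list of 7 numbers: the shift along the tool's x, y, z as a fraction of full scale, then the turn, a rotation vector about the tool's x, y, z as a fraction of full scale, then the gripper command: -1 is fully open, 1 is shut, values between are in proportion. A call has 1 to 20 rows; each row shifts and turns the commanded pose from where the row before left it, along the tool's axes as they then stand; what a row does not reach is not made up. Full scale, the value 1, is 0.025 m for a shift and 0.1 rad for a turn. A row lasts 1/8 s, in which the tool goes at most 62.5 mm and 10.7 degrees, less where a joint would pass 70% of its speed; a pose out of reach is approached as far as the arm can. A call with a number of a shift or a turn outside -1 to 1 is refused whole. A call with a gripper value outside its range is refused whole. The fingers move at their own pace and stop on an object; "newtons" is the grip in N (left out, the last holds). Time passes only in rows, so rows that do not move let the fingers close. It gives the time, the measured TCP pose, the force, the opening and the grip force at its end, in the units of the state.
- status.get_obs(): the state, without advancing time (a new reading comes with each control period).
- imaging.get_image(name): name is "scene" or "top" or "wrist"; returns a dict with "image" (480x640x3 uint8, red, green, blue), "vertical_fov" (degrees; the focal length in pixels is half the picture's height over the tangent of half this angle, whatever the lens; pixels are square), "cx", "cy" (the principal point, pixels), "world_from_camera" (4x4, takes a point from camera to world coordinates). Camera axes: x right, y down, z forward; pixel columns grow to the right and rows downward; lengths in m; the calibration is good to about 2 mm. A picture is of the moment at which its call begins. There is no depth.
- env.job_done(): hands the job in; it is judged then, once.
The state is a dict: "t": time; "q": joint angles; "joint_velocities": joint speeds; "tau": joint torques, N m; "position": TCP position; "tcp_rot": TCP orientation; "ft_force": force on the tool from outside, world axes, zero at the start; "ft_torque": the same for the moment, N m; "width": opening from 0.0 (shut) to 1.0 (fully open); "grasp_force": force on a finger pad.
Only numpy, scipy, OpenCV 4.12 (cv2) and the standard library are available. Lean on these libraries where they do the work, as an engineer would, in place of code of your own. Each camera call takes 0.05 s, during which the arm holds its last target. There are 200 camera calls.

## Working session

There is one attempt and no reset: what is moved stays moved. The work goes in short steps, Python scripts to look and compute and a tool call to move; the robot and the scene stay as the last step left them, time stands still between calls to the robot, and variables do not carry over. Pictures are saved under pics/ and viewed, at most 10 in all, crops included, and the job is handed in when it is done.

Besides the shell and the picture viewer there is one more tool, called after ">>>" as a command line: name --pt "numbers of a row" for each row, then --argument value for the rest. arm_command: Moves the arm, as the interface text tells. Shift numbers are shares of 0.025 m and turn numbers shares of 0.1 rad, none past 1 either way. Its arguments: {"type":"object","properties":{"moves":{"type":"array"},"newtons":{"type":"number"}},"required":["moves"]}

```bash
mkdir -p pics; cat > h.py <<'E'
from station import status, imaging, env
import numpy as np, cv2, pickle
from scipy.spatial.transform import Rotation as R
def snap(n,f):
    d=imaging.get_image(n); cv2.imwrite(f'pics/{f}.png',d['image'][:,:,::-1]); pickle.dump(d,open(f'pics/{f}.pkl','wb')); return d
def ld(f): return pickle.load(open(f'pics/{f}.pkl','rb'))
def foc(d): return 240/np.tan(np.radians(d['vertical_fov'])/2)
def ray(d,u,v,z):
    f=foc(d);T=np.array(d['world_from_camera']);r=T[:3,:3]@np.array([(u-d['cx'])/f,(v-d['cy'])/f,1]);o=T[:3,3]
    return o+r*(z-o[2])/r[2]
def proj(d,p):
    T=np.linalg.inv(np.array(d['world_from_camera']));c=T[:3,:3]@np.array(p)+T[:3,3];return foc(d)*c[:2]/c[2]+[d['cx'],d['cy']]
E
python3 - <<'E'
from h import *
for n in ['scene','top']:
    d=snap(n,n+'0'); print(n,d['vertical_fov'],d['cx'],d['cy'],np.round(d['world_from_camera'],3).tolist())
o=status.get_obs(); print(o, env.grasp_offset)
E
```

```text
scene 52.474272705075435 314.61629513656067 243.20267833553498 [[0.56, -0.38, 0.736, -0.221], [-0.829, -0.275, 0.488, -0.56], [0.017, -0.883, -0.469, 0.56], [0.0, 0.0, 0.0, 1.0]]
top 47.711512780805684 317.25947768994445 237.97413132215976 [[0.005, -0.984, 0.176, 0.37], [-1.0, -0.004, 0.004, -0.075], [-0.003, -0.176, -0.984, 1.047], [0.0, 0.0, 0.0, 1.0]]
{'t': 0.1, 'q': array([ 1.0484892 ,  0.59202622,  0.0482899 ,  1.60970235, -0.03331996,
        0.94270922, -0.03371305]), 'joint_velocities': array([-9.19300407e-04, -2.11869224e-04, -8.18677251e-05, -3.09092531e-03,
        1.98280057e-03,  2.12523325e-04, -9.11250607e-04]), 'tau': array([ 5.21427282e-03, -5.49992895e+01,  1.55325875e+00, -1.98824304e+01,
        9.69347457e-03,  3.85363848e-03,  1.15540490e-05]), 'position': array([ 0.30115346, -0.65866558,  0.23025259]), 'tcp_rot': array([ 9.77095806e-01,  2.12797429e-01, -2.60960064e-04, -9.86293521e-04]), 'ft_force': array([ 0.1621597 , -0.412994  , -1.21928768]), 'ft_torque': array([0.07152385, 0.02630889, 0.06983166]), 'grasp_force': 0.0, 'width': 1.002931042616293} 0.0187
```

View pics/top0.png

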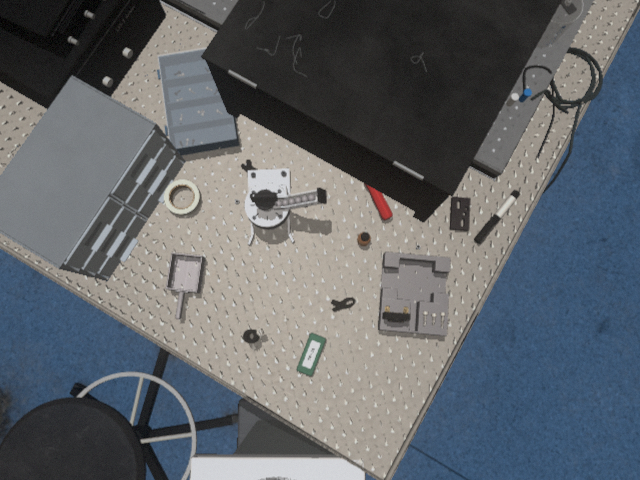

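View pics/scene0.png

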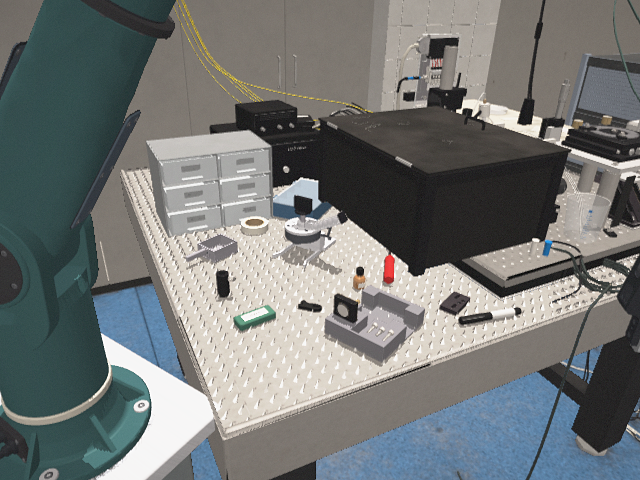

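The top view shows the pan at (187,273) with its handle end at (180,317), the dispenser at (268,200), the kit block at (413,293), the bottle at (364,239) and the clamp at (344,304). I'll enlarge these next.

```bash
python3 - <<'E'
from h import *
im=cv2.imread('pics/top0.png')
def crop(x0,y0,x1,y1,s):
    c=cv2.resize(im[y0:y1,x0:x1],None,fx=s,fy=s,interpolation=cv2.INTER_CUBIC)
    for x in range(-(-x0//10)*10,x1,10): cv2.line(c,(int((x-x0+.5)*s),0),(int((x-x0+.5)*s),6 if x%50 else 16),(0,0,255),1)
    for y in range(-(-y0//10)*10,y1,10): cv2.line(c,(0,int((y-y0+.5)*s)),(6 if y%50 else 16,int((y-y0+.5)*s)),(0,0,255),1)
    return c
a=crop(163,248,213,323,8);b=crop(376,248,453,340,5)
m=np.zeros((600,790,3),np.uint8);m[:a.shape[0],:400]=a;m[:b.shape[0],402:402+b.shape[1]]=b
cv2.imwrite('pics/c1.png',m);cv2.imwrite('pics/c2.png',crop(237,157,335,249,6))
E
```

```text
(no output)
```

View pics/c1.png

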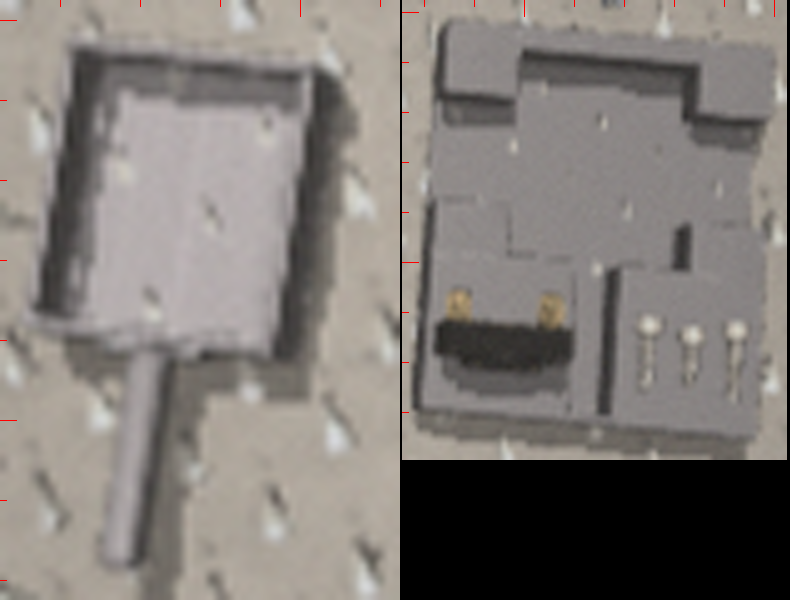

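View pics/c2.png

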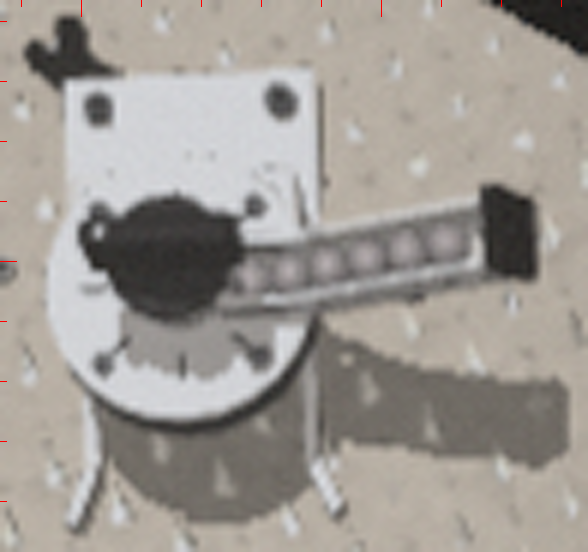

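The crops give me these readings, in crop pixels:
- **Pan:** rim corners at (72,45), (318,68), (30,322) and (278,352), and handle tip at (122,560).
- **Kit block:** top corners at (40,22), (376,45), (16,408) and (353,435).
- **Dispenser:** housing centre at (184,283), and upright plate with back corners at (65,82) and (318,70).

```bash
python3 - <<'E'
from h import *
d=ld('top0')
def pts(L,x0,y0,s,dx=0):
    for n,u,v,z in L:
        print(n,np.round(ray(d,(u-dx)/s-.5+x0,(v)/s-.5+y0,z)*1000,1))
print('PAN');pts([('FL',72,45,.03),('FR',318,68,.03),('NL',30,322,.03),('NR',278,352,.03),('hroot',150,350,.028),('htip',122,563,.028)],163,248,8)
print('KIT');pts([('FL',442,20,.034),('FR',778,45,.034),('NL',418,408,.034),('NR',755,437,.034),('pockFL',522,50,.034),('pockFR',698,66,.034),('slotR0',617,270,.034),('slotR1',610,414,.034),('slotL1',574,412,.034),('pkNLfloor',510,255,.004)],376,248,5,402)
print('DISP');pts([('hous',184.5,283,.072),('hbot',184,420,.072),('hl',47,290,.072),('hr',322,290,.072),('plBL',65,82,.072),('plBR',318,70,.072),('knobdisc',174,255,.11),('bladeL',80,238,.141),('bladeR',242,238,.141),('magtipL',482,187,.128),('magtipR',487,275,.128),('railLtip',75,525,.01),('railRtip',340,512,.01),('railL',95,455,.01),('railR',316,455,.01)],237,157,6)
print('bottle cap',ray(d,364,237,.046),'clamp',ray(d,344,304,.004))
E
```

```text
PAN
FL [521.9 205.4  30. ]
FR [516.6 146.8  30. ]
NL [456.2 211.8  30. ]
NR [449.5 153.3  30. ]
hroot [450.  183.8  28. ]
htip [400.5 187.9  28. ]
KIT
FL [ 526.2 -196.    34. ]
FR [ 517.3 -322.4   34. ]
NL [ 381.7 -184.8   34. ]
NR [ 371.8 -308.4   34. ]
pockFL [ 514.9 -226.    34. ]
pockFR [ 509.1 -292.    34. ]
slotR0 [ 432.6 -259.4   34. ]
slotR1 [ 379.9 -255.4   34. ]
slotL1 [ 380.6 -242.2   34. ]
pkNLfloor [ 440.  -224.1    4. ]
DISP
hous [608.7  21.6  72. ]
hbot [565.7  20.9  72. ]
hl [606.3  63.9  72. ]
hr [606.7 -20.7  72. ]
plBL [672.9  60.2  72. ]
plBR [677.1 -18.5  72. ]
knobdisc [608.   21.1 110. ]
bladeL [605.  45. 141.]
bladeR [605.2  -1.4 141. ]
magtipL [624.2 -70.1 128. ]
magtipR [597.8 -71.7 128. ]
railLtip [543.4  61.5  10. ]
railRtip [548.1 -24.1  10. ]
railL [566.5  55.6  10. ]
railR [566.8 -16.1  10. ]
bottle cap [ 0.55167793 -0.15852386  0.046     ] clamp [ 0.42902043 -0.12250675  0.004     ]
```

```bash
cat >> h.py <<'E'
def plan(*wps):
    "wps: (x,y,z,theta deg) ; prints turn units then shift units (tool axes after the turn)"
    o=status.get_obs();p=np.array(o['position']);M=R.from_quat(o['tcp_rot']).as_matrix();th=np.degrees(np.arctan2(M[1,0],M[0,0]))
    print('t',round(o['t'],1),'at',np.round(p*1000,1),'th',round(th,2),'tilt',np.round(M[:2,2],4),'q7',round(o['q'][6],2))
    for w in wps:
        t=(w[3]-th+180)%360-180;a=np.radians(w[3]);D=np.array(w[:3])-p
        s=np.array([np.cos(a)*D[0]+np.sin(a)*D[1],np.sin(a)*D[0]-np.cos(a)*D[1],-D[2]])/.025
        print('rz',round(-np.radians(t)/.1,2),'shift',np.round(s,2));p=np.array(w[:3]);th=w[3]
E
python3 -c "
from h import *
plan((.52,-.25,.2,-5.2),(.418,.186,.12,-5.2))"
```

```text
t 0.1 at [ 301.2 -658.7  230.3] th 24.57 tilt [-0.0009  0.0018] q7 -0.03
rz 5.2 shift [  7.24 -17.07   1.21]
rz -0.0 shift [ -5.64 -17.     3.2 ]
```

>>> arm_command --pt "0 0 0 0 0 1 -1" --pt "0 0 0 0 0 1 -1" --pt "0 0 0 0 0 1 -1" --pt "0 0 0 0 0 1 -1" --pt "0 0 0 0 0 1 -1" --pt "0.7 -1 0 0 0 0.2 -1" --pt "0.4 -1 0.1 0 0 0 -1" --pt "0.4 -1 0.1 0 0 0 -1" --pt "0.4 -1 0.1 0 0 0 -1" --pt "0.4 -1 0.1 0 0 0 -1" --pt "0.4 -1 0.1 0 0 0 -1" --pt "0.4 -1 0.1 0 0 0 -1" --pt "0.4 -1 0.1 0 0 0 -1" --pt "0.4 -1 0.1 0 0 0 -1" --pt "0.4 -1 0.1 0 0 0 -1" --pt "0.4 -1 0.1 0 0 0 -1" --pt "0.4 -1 0.1 0 0 0 -1" --pt "0.4 -1 0.1 0 0 0 -1" --pt "0.4 -1 0 0 0 0 -1" --pt "0.4 -1 0 0 0 0 -1"

```text
t: 2.6
position: [0.4922, -0.2986, 0.2011]
tcp_rot: [0.999, -0.046, -0.0, -0.0]
ft_force: [0.3, -1.0, -0.2]
width: 0.999
grasp_force: 0.0
```

>>> arm_command --pt "0.4 -1 0 0 0 0 -1" --pt "0.4 -1 0 0 0 0 -1" --pt "-0.3 -1 0.2 0 0 0 -0.3" --pt "-0.3 -1 0.2 0 0 0 -0.3" --pt "-0.3 -1 0.2 0 0 0 -0.3" --pt "-0.3 -1 0.2 0 0 0 -0.3" --pt "-0.3 -1 0.2 0 0 0 -0.3" --pt "-0.3 -1 0.2 0 0 0 -0.3" --pt "-0.3 -1 0.2 0 0 0 -0.3" --pt "-0.3 -1 0.2 0 0 0 -0.3" --pt "-0.3 -1 0.2 0 0 0 -0.3" --pt "-0.4 -1 0.2 0 0 0 -0.3" --pt "-0.4 -1 0.2 0 0 0 -0.3" --pt "-0.4 -1 0.2 0 0 0 -0.3" --pt "-0.4 -1 0.2 0 0 0 -0.3" --pt "-0.4 -1 0.2 0 0 0 -0.3" --pt "-0.4 -1 0.2 0 0 0 -0.3" --pt "-0.4 -1 0.2 0 0 0 -0.3" --pt "0 0 0 0 0 0 -0.3" --pt "0 0 0 0 0 0 -0.3"

```text
t: 5.1
position: [0.416, 0.1583, 0.1214]
tcp_rot: [0.999, -0.046, 0.0, 0.0]
ft_force: [0.2, 0.9, 0.2]
width: 0.651
grasp_force: 0.0
```

```bash
python3 -c "
from h import *
d=snap('wrist','w1');print(d['vertical_fov'],np.round(d['world_from_camera'],3).tolist(),status.get_obs()['ft_force'],status.get_obs()['width'])
plan((.4183,.186,.0055,-5.2))"
```

```text
70.03941658300678 [[-0.092, -0.952, -0.293, 0.49], [-0.996, 0.088, 0.026, 0.151], [0.001, 0.294, -0.956, 0.264], [0.0, 0.0, 0.0, 1.0]] [-0.72969362  0.18258537  0.06240684] 0.6485441730592792
t 5.2 at [416.1 157.9 121.5] th -5.31 tilt [ 0.0003 -0.0005] q7 -1.96
rz -0.02 shift [-0.02 -1.13  4.64]
```

View pics/w1.png

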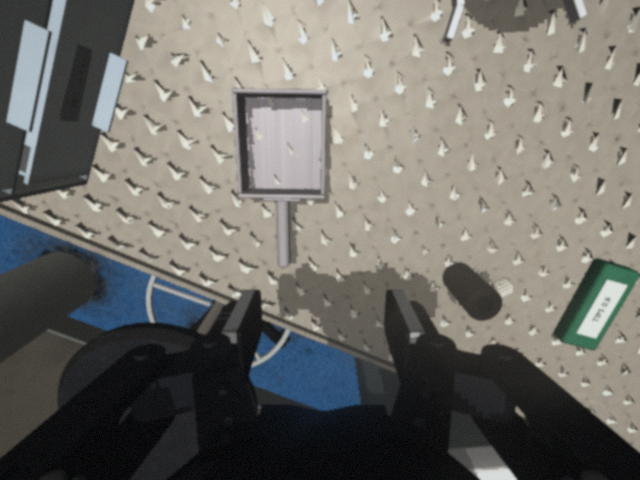

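The wrist view shows the pan rim from (235,90) to (327,90) at the back and (240,198) to (326,198) at the front. The handle runs from (283,200) to its tip at (283,265).

```bash
python3 -c "
from h import *
d=ld('w1')
for u,v,z in [(233,89,.03),(327,89,.03),(238,199,.03),(326,199,.03),(283,201,.028),(283,266,.028),(447,38,.01),(583,17,.01),(461,0,.01)]: print(u,v,np.round(ray(d,u,v,z)*1000,1))
"
```

```text
233 89 [521.7 204.4  30. ]
327 89 [516.3 145.4  30. ]
238 199 [452.2 212.7  30. ]
326 199 [446.6 152.3  30. ]
283 201 [447.6 182.3  28. ]
283 266 [399.3 188.4  28. ]
447 38 [542.1  63.7  10. ]
583 17 [546.2 -23.9  10. ]
461 0 [562.9  55.1  10. ]
```

>>> arm_command --pt "0 -0.56 0 0 0 0 -0.3" --pt "0 -0.56 0.5 0 0 0 -0.3" --pt "0 0 1 0 0 0 -0.3" --pt "0 0 1 0 0 0 -0.3" --pt "0 0 1 0 0 0 -0.3" --pt "0 0 0.7 0 0 0 -0.3" --pt "0 0 0.4 0 0 0 -0.3" --pt "0 0 0 0 0 0 -0.3" --pt "0 0 0 0 0 0 -0.3"

```text
t: 6.28
position: [0.4188, 0.1871, 0.0066]
tcp_rot: [0.999, -0.045, 0.0, -0.0]
ft_force: [-0.4, 0.0, 0.3]
width: 0.646
grasp_force: 0.0
```

```bash
python3 -c "
from h import *
plan((.4185,.186,.0055,-5.4))"
```

```text
t 6.3 at [418.8 187.1   6.6] th -5.22 tilt [0.0007 0.0004] q7 -1.97
rz 0.03 shift [-0.01  0.05  0.04]
```

>>> arm_command --pt "0 0.04 0.03 0 0 0 1" --pt "0 0 0 0 0 0 1" --pt "0 0 0 0 0 0 1" --pt "0 0 0 0 0 0 1" --pt "0 0 0 0 0 0 1" --pt "0 0 0 0 0 0 1" --pt "0 0 0 0 0 0 1" --newtons 70

```text
t: 7.15
position: [0.4185, 0.186, 0.0059]
tcp_rot: [0.999, -0.046, 0.0, -0.0]
ft_force: [-0.3, 1.1, 6.0]
width: 0.087
grasp_force: 70.3
```

>>> arm_command --pt "0 0 -0.4 0 0 0 1" --pt "0 0 -0.6 0 0 0 1" --pt "0 0 -0.6 0 0 0 1" --pt "0 0 0 0 0 0 1"

```text
t: 7.65
position: [0.4192, 0.1862, 0.047]
tcp_rot: [0.999, -0.046, 0.001, -0.001]
ft_force: [-0.5, 0.5, -2.7]
width: 0.086
grasp_force: 69.3
```

```bash
python3 -c "
from h import *
d=snap('wrist','w2');plan((.4365,.0133,.046,2.7),(.5168,.017,.0065,2.7))"
```

```text
t 7.7 at [418.8 186.1  46.4] th -5.21 tilt [0.0017 0.0008] q7 -1.97
rz -1.38 shift [0.38 6.94 0.02]
rz -0.0 shift [3.22 0.   1.58]
```

View pics/w2.png

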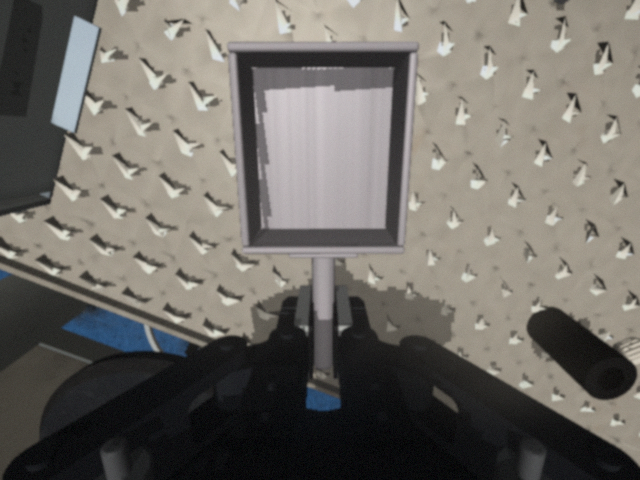

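The pan is held straight and level, with its rim from (228,45) to (418,45) at the back and (243,252) to (404,252) at the front.

```bash
python3 -c "
from h import *
d=ld('w2');P=[ray(d,u,v,.0705)*1000 for u,v in [(228,43),(418,43),(243,254),(404,254)]]
print(np.round(P,1),np.mean(P,0)-[418.8,186.1,0])
P=np.array(P);a=P[0]+P[1]-P[2]-P[3];print(np.degrees(np.arctan2(a[1],a[0])))"
```

```text
[[522.3 205.3  70.5]
 [516.9 146.6  70.5]
 [453.2 211.7  70.5]
 [447.8 152.5  70.5]] [66.25469091 -7.09500364 70.5       ]
-5.079649046573348
```

>>> arm_command --pt "0 0 0 0 0 -0.7 1" --pt "0 0 0 0 0 -0.68 1" --pt "0.05 0.9 0 0 0 0 1" --pt "0.05 1 0 0 0 0 1" --pt "0.05 1 0 0 0 0 1" --pt "0.05 1 0 0 0 0 1" --pt "0.05 1 0 0 0 0 1" --pt "0.05 1 0 0 0 0 1" --pt "0.05 0.7 0 0 0 0 1" --pt "0.03 0.3 0 0 0 0 1" --pt "0 0 0 0 0 0 1"

```text
t: 9.07
position: [0.4359, 0.0138, 0.0454]
tcp_rot: [1.0, 0.023, -0.0, -0.0]
ft_force: [0.3, 0.7, -2.3]
width: 0.085
grasp_force: 69.3
```

```bash
python3 -c "
from h import *
d=snap('wrist','w3');plan((.4365,.0137,.0065,2.7),(.517,.0175,.0065,2.7))"
```

```text
t 9.1 at [435.9  14.4  45.4] th 2.72 tilt [-0.0002  0.0003] q7 -1.65
rz 0.0 shift [0.02 0.03 1.56]
rz -0.0 shift [ 3.22 -0.   -0.  ]
```

View pics/w3.png

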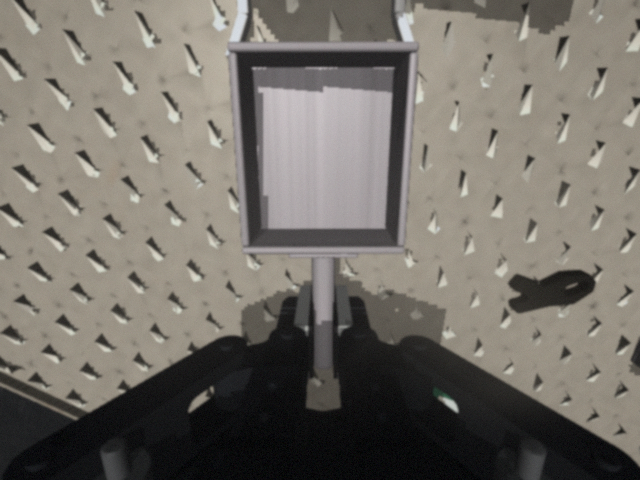

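The rails appear at (243,10) and (401,10), so their midpoint of about 322 matches the pan's midpoint of 323. The pan is aligned with the bay, so I'll lower it and slide it in.

>>> arm_command --pt "0 0.02 0.7 0 0 0 1" --pt "0 0 0.6 0 0 0 1" --pt "0 0 0.22 0 0 0 1" --pt "0.4 0 0 0 0 0 1" --pt "0.5 0 0 0 0 0 1" --pt "0.5 0 0 0 0 0 1" --pt "0.5 0 0 0 0 0 1" --pt "0.5 0 0 0 0 0 1" --pt "0.4 0 0 0 0 0 1" --pt "0.3 0 0 0 0 0 1" --pt "0.12 0 0 0 0 0 1" --pt "0 0 0 0 0 0 1" --pt "0 0 0 0 0 0 1"

```text
t: 10.75
position: [0.5156, 0.0172, 0.0075]
tcp_rot: [1.0, 0.023, -0.001, 0.0]
ft_force: [0.4, 0.2, -1.2]
width: 0.088
grasp_force: 69.4
```

```bash
python3 -c "
from h import *
plan((.517,.0175,.006,2.7));print(status.get_obs()['ft_force'])"
```

```text
t 10.8 at [515.6  17.2   7.5] th 2.69 tilt [-0.0011 -0.0001] q7 -1.64
rz -0.0 shift [ 0.06 -0.01  0.06]
[ 0.3813708   0.20836517 -1.2167962 ]
```

>>> arm_command --pt "0.06 0 0.04 0 0 0 1" --pt "0 0 0.02 0 0 0 1" --pt "0 0 0 0 0 0 -0.2" --pt "0 0 0 0 0 0 -0.2" --pt "0 0 0 0 0 0 -0.2" --pt "0 0 0 0 0 0 -0.2" --pt "-0.4 0 -1 0 0 0 -0.2" --pt "-0.4 0 -1 0 0 0 -0.2" --pt "-0.4 0 -1 0 0 0 -0.2" --pt "-0.4 0 -1 0 0 0 -0.2" --pt "0 0 -1 0 0 0 -0.2" --pt "0 0 -1 0 0 0 -0.2" --pt "0 0 0 0 0 0 -0.2"

```text
t: 12.38
position: [0.4791, 0.0155, 0.1576]
tcp_rot: [1.0, 0.023, 0.002, -0.0]
ft_force: [-0.2, -0.4, -0.5]
width: 0.602
grasp_force: 0.0
```

```bash
python3 -c "
from h import *
d=snap('wrist','w4');d=snap('top','t4');plan((.6075,.0213,.22,92.7),(.6075,.0213,.1145,92.7))
im=cv2.imread('pics/w4.png');t=cv2.resize(cv2.imread('pics/t4.png')[150:310,220:340],None,fx=3,fy=3,interpolation=2)
m=np.zeros((480,1000,3),np.uint8);m[:,:640]=im;m[:480,640:]=t;cv2.imwrite('pics/m4.png',cv2.resize(m,(800,384)))"
```

```text
t 12.5 at [477.7  15.5 155.9] th 2.69 tilt [0. 0.] q7 -1.64
rz -15.71 shift [-0.01  5.2  -2.56]
rz -0.0 shift [0.   0.   4.22]
```

View pics/m4.png

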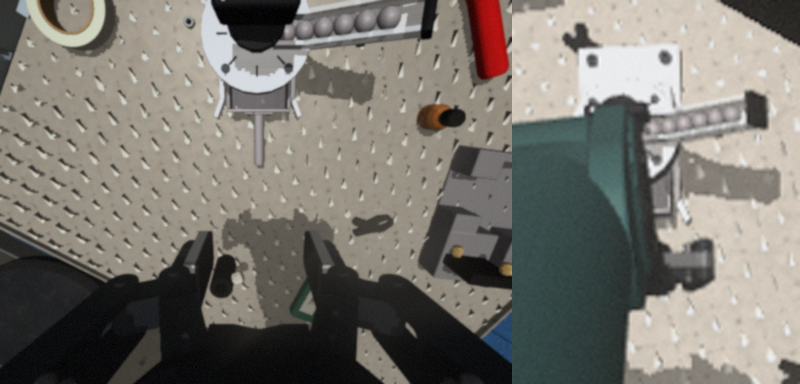

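The pan stands in the bay with its handle towards the robot. Before turning the knob I'll check how far the black box is, because the wrist camera sweeps towards it.

```bash
python3 -c "
from h import *
s=ld('scene0');t=ld('top0')
print('corner bottom scene',ray(s,420,273,0),'top',ray(t,424,219,0))
for z in (.1,.15,.2,.25): print(z,'scene',ray(s,431,178,z)[:2],'left scene',ray(s,320,125,z)[:2],'proj in top',proj(t,ray(s,431,178,z)),proj(t,ray(s,320,125,z)))
for p in [(.69,.02,.15),(.69,.02,.2),(.69,.02,.25)]:print(proj(t,p))
"
```

```text
corner bottom scene [ 0.67820889 -0.2453877   0.        ] top [ 0.59658813 -0.28093804  0.        ]
0.1 scene [ 1.00036166 -0.1267376 ] left scene [1.28770654 0.42570689] proj in top [347.38810697   2.17546159] [  73.06774224 -127.72932945]
0.15 scene [ 0.8675815  -0.17383818] left scene [1.12367736 0.31852746] proj in top [375.5246323   52.79445398] [110.85792837 -74.26723049]
0.2 scene [ 0.73480134 -0.22093877] left scene [0.95964818 0.21134803] proj in top [408.22542105 111.62478064] [154.97123603 -11.85975751]
0.25 scene [ 0.60202118 -0.26803935] left scene [0.79561901 0.10416861] proj in top [446.69911693 180.84085107] [207.13955027  61.94320204]
[264.94773304 147.2577348 ]
[261.95379683 136.88014409]
[258.60955213 125.28831301]
```

>>> arm_command --pt "0 0 -0.9 0 0 -1 -0.2" --pt "0 0 -0.9 0 0 -1 -0.2" --pt "0 0 -0.8 0 0 -1 -0.2" --pt "0 0 0 0 0 -1 -0.2" --pt "0 0 0 0 0 -1 -0.2" --pt "0 0 0 0 0 -1 -0.2" --pt "0 0 0 0 0 -1 -0.2" --pt "0 0 0 0 0 -1 -0.2" --pt "0 0 0 0 0 -1 -0.2" --pt "0 0 0 0 0 -1 -0.2" --pt "0 0 0 0 0 -1 -0.2" --pt "0 0 0 0 0 -1 -0.2" --pt "0 0 0 0 0 -1 -0.2" --pt "0 0 0 0 0 -1 -0.2" --pt "0 0 0 0 0 -1 -0.2" --pt "0 0.8 0 0 0 -0.71 -0.2" --pt "0 1 0 0 0 0 -0.2" --pt "0 1 0 0 0 0 -0.2" --pt "0 1 0 0 0 0 -0.2" --pt "0 0.9 0 0 0 0 -0.2"

```text
t: 14.98
position: [0.5953, 0.0195, 0.2192]
tcp_rot: [0.69, 0.724, -0.001, -0.001]
ft_force: [-0.2, 0.1, -0.8]
width: 0.596
grasp_force: 0.0
```

>>> arm_command --pt "0 0.3 0 0 0 0 -0.2" --pt "0 0 0 0 0 0 -0.2" --pt "0 0 0 0 0 0 -0.2"

```text
t: 15.35
position: [0.6015, 0.0198, 0.2205]
tcp_rot: [0.69, 0.724, -0.001, -0.001]
ft_force: [-0.9, -0.4, 0.5]
width: 0.596
grasp_force: 0.0
```

```bash
python3 -c "
from h import *
d=snap('wrist','w5');plan((.6075,.0213,.1145,92.7))
c=proj(d,(.6075,.0213,.141));print(c,proj(d,(.6075+.001,.0213+.023,.141)))
print(np.round(d['world_from_camera'],3).tolist())
g=cv2.cvtColor(d['image'],cv2.COLOR_RGB2GRAY);cv2.imwrite('pics/w5e.png',cv2.convertScaleAbs(d['image'][:,:,::-1],alpha=1.8,beta=20))"
```

```text
t 15.4 at [601.6  19.8 220.7] th 92.71 tilt [-0.0014 -0.0003] q7 -0.27
rz 0.0 shift [0.05 0.24 4.25]
[333.61595333 245.4096235 ] [337.07202515 212.53112408]
[[0.999, 0.046, 0.011, 0.597], [0.047, -0.955, -0.293, 0.094], [-0.003, 0.294, -0.956, 0.363], [0.0, 0.0, 0.0, 1.0]]
```

View pics/w5e.png

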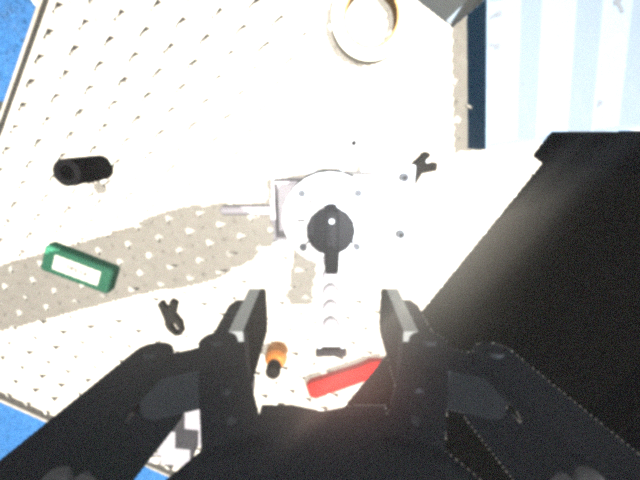

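The wrist view shows the blade from (331,209) to (331,272), about 1 to 2 mm from where I predicted and parallel to the tool. The magazine balls are behind it.

>>> arm_command --pt "0.1 0.19 0.7 0 0 0 -0.2" --pt "0 0 1 0 0 0 -0.2" --pt "0 0 1 0 0 0 -0.2" --pt "0 0 0.8 0 0 0 -0.2" --pt "0 0 0.5 0 0 0 -0.2" --pt "0 0 0.2 0 0 0 -0.2" --pt "0 0 0 0 0 0 -0.2"

```text
t: 16.27
position: [0.6075, 0.0227, 0.116]
tcp_rot: [0.69, 0.724, -0.0, -0.0]
ft_force: [-0.1, 0.4, -0.2]
width: 0.602
grasp_force: 0.0
```

>>> arm_command --pt "0 0 0 0 0 0 1" --pt "0 0 0 0 0 0 1" --pt "0 0 0 0 0 0 1" --pt "0 0 0 0 0 0 1" --pt "0 0 0 0 0 0 1" --pt "0 0 0 0 0 0 1" --newtons 30

```text
t: 17.02
position: [0.607, 0.0226, 0.1168]
tcp_rot: [0.69, 0.724, -0.0, -0.0]
ft_force: [-2.8, -1.0, 5.4]
width: 0.11
grasp_force: 30.9
```

```bash
python3 -c "
from h import *
o=status.get_obs();print(o['ft_force'],o['ft_torque'],o['width'],o['grasp_force']);plan((.6063,.0223,.1145,92.7))"
```

```text
[-2.78949948 -0.96624539  5.40696589] [-0.00796442  0.51585755  0.0034452 ] 0.10973345961024708 30.947820246219635
t 17.0 at [607.   22.6 116.8] th 92.7 tilt [-0.0005 -0.0004] q7 -0.34
rz -0.0 shift [-0.01 -0.03  0.09]
```

>>> arm_command --pt "0 0 0 0 0 0.8 1" --pt "0 0 0 0 0 0.8 1" --pt "0 0 0 0 0 0.8 1" --pt "0 0 0 0 0 0.8 1" --pt "0 0 0 0 0 0.8 1" --pt "0 0 0 0 0 0.8 1" --pt "0 0 0 0 0 0.8 1" --pt "0 0 0 0 0 0.8 1" --pt "0 0 0 0 0 0.8 1" --pt "0 0 0 0 0 0.65 1" --pt "0 0 0 0 0 0 1" --pt "0 0 0 0 0 0 1"

```text
t: 18.52
position: [0.6067, 0.0227, 0.1168]
tcp_rot: [0.914, 0.405, -0.001, -0.0]
ft_force: [-2.9, -1.0, 6.0]
width: 0.114
grasp_force: 31.0
```

```bash
python3 -c "
from h import *
o=status.get_obs();print(o['ft_force'],o['ft_torque']);plan((.607,.0226,.1165,2.7))"
```

```text
[-2.8544782  -1.02027776  6.02388218] [-0.05869503  0.60092008 -0.03750236]
t 18.5 at [606.7  22.7 116.8] th 47.74 tilt [-0.0011 -0.0003] q7 -0.92
rz 7.86 shift [0.01 0.   0.01]
```

>>> arm_command --pt "0 0 0 0 0 0.8 1" --pt "0 0 0 0 0 0.8 1" --pt "0 0 0 0 0 0.8 1" --pt "0 0 0 0 0 0.8 1" --pt "0 0 0 0 0 0.8 1" --pt "0 0 0 0 0 0.8 1" --pt "0 0 0 0 0 0.8 1" --pt "0 0 0 0 0 0.8 1" --pt "0 0 0 0 0 0.8 1" --pt "0 0 0 0 0 0.66 1" --pt "0 0 0 0 0 0 1" --pt "0 0 0 0 0 0 1"

```text
t: 20.02
position: [0.6066, 0.0229, 0.1168]
tcp_rot: [1.0, 0.024, -0.001, -0.0]
ft_force: [-4.1, 0.5, 6.7]
width: 0.107
grasp_force: 31.0
```

>>> arm_command --pt "0 0 0 0 0 0.8 1" --pt "0 0 0 0 0 0.8 1" --pt "0 0 0 0 0 0.8 1" --pt "0 0 0 0 0 0.8 1" --pt "0 0 0 0 0 0.8 1" --pt "0 0 0 0 0 0.8 1" --pt "0 0 0 0 0 0.8 1" --pt "0 0 0 0 0 0.8 1" --pt "0 0 0 0 0 0.8 1" --pt "0 0 0 0 0 0.66 1" --pt "0 0 0 0 0 0 1" --pt "0 0 0 0 0 0 1"

```text
t: 21.52
position: [0.6067, 0.0232, 0.1168]
tcp_rot: [0.933, -0.361, -0.001, -0.0]
ft_force: [-2.8, 1.1, 6.8]
width: 0.108
grasp_force: 31.1
```

```bash
python3 -c "
from h import *
o=status.get_obs();print(o['ft_force'],o['ft_torque'],o['width']);plan((.607,.0226,.1165,-42.3))"
```

```text
[-2.77972163  1.0680253   6.84951844] [0.11566903 0.56237303 0.04831827] 0.10759700743636719
t 21.5 at [606.7  23.2 116.8] th -42.3 tilt [-0.0014  0.001 ] q7 -2.07
rz 0.0 shift [0.02 0.01 0.01]
```

>>> arm_command --pt "0 0 0 0 0 0 -0.2" --pt "0 0 0 0 0 0 -0.2" --pt "0 0 0 0 0 0 -0.2" --pt "0 0 0 0 0 0 -0.2" --pt "0 0 -0.6 0 0 0 -0.2" --pt "0 0 -1 0 0 0 -0.2" --pt "0 0 -1 0 0 0 -0.2" --pt "0 0 -1 0 0 0 -0.2" --pt "0 0 0 0 0 0 -0.2"

```text
t: 22.65
position: [0.6093, 0.0224, 0.2089]
tcp_rot: [0.932, -0.361, 0.003, -0.001]
ft_force: [0.7, 0.1, -0.7]
width: 0.598
grasp_force: 0.0
```

```bash
python3 -c "
from h import *
snap('wrist','w6');plan((.48,.0155,.2,2.7),(.48,.0155,.1,2.7),(.517,.0173,.006,2.7))"
```

```text
t 22.7 at [608.1  22.6 207.5] th -42.35 tilt [0.0027 0.0005] q7 -2.13
rz -7.86 shift [-5.13  0.04  0.3 ]
rz -0.0 shift [0. 0. 4.]
rz -0.0 shift [ 1.48 -0.    3.76]
```

>>> arm_command --pt "0 0 0 0 0 -1 -0.2" --pt "0 0 0 0 0 -1 -0.2" --pt "0 0 0 0 0 -1 -0.2" --pt "0 0 0 0 0 -1 -0.2" --pt "0 0 0 0 0 -1 -0.2" --pt "0 0 0 0 0 -1 -0.2" --pt "0 0 0 0 0 -1 -0.2" --pt "0 0 0 0 0 -0.86 -0.2" --pt "-1 0 0 0 0 0 -0.2" --pt "-1 0 0 0 0 0 -0.2" --pt "-1 0 0 0 0 0 -0.2" --pt "-1 0 0.1 0 0 0 -0.2" --pt "-0.9 0 0.2 0 0 0 -0.2" --pt "-0.2 0 1 0 0 0 -0.2" --pt "0 0 1 0 0 0 -0.2" --pt "0 0 1 0 0 0 -0.2" --pt "0 0 0.5 0 0 0 -0.2" --pt "0 0 0 0 0 0 -0.2"

```text
t: 24.95
position: [0.4792, 0.0166, 0.1101]
tcp_rot: [1.0, 0.023, -0.001, 0.0]
ft_force: [-0.0, -1.3, -0.7]
width: 0.598
grasp_force: 0.0
```

```bash
python3 -c "
from h import *
d=snap('wrist','w7');plan((.48,.0155,.075,2.7),(.517,.0173,.006,2.7))
print(proj(d,(.517,.0173,.028)),proj(d,(.495,.0163,.028)))
g=cv2.cvtColor(d['image'],cv2.COLOR_RGB2GRAY)
v=int(proj(d,(.517,.0173,.028))[1]);print(v,g[v,290:350:2].tolist(),g[v-20,290:350:2].tolist())"
```

```text
t 25.0 at [479.9  16.5 110.9] th 2.67 tilt [-0.0008 -0.0001] q7 -1.46
rz -0.0 shift [0.   0.04 1.43]
rz -0.0 shift [ 1.48 -0.    2.76]
[322.9810545  190.92192427] [322.94548212 223.33274132]
190 [159, 200, 212, 207, 183, 145, 148, 161, 162, 160, 161, 165, 162, 155, 124, 136, 159, 164, 161, 139, 111, 96, 134, 159, 162, 163, 162, 161, 157, 160] [172, 167, 165, 166, 163, 165, 165, 161, 161, 161, 159, 158, 162, 147, 122, 142, 160, 165, 158, 142, 111, 110, 155, 163, 166, 164, 136, 151, 163, 165]
```

>>> arm_command --pt "0.3 0.02 0.6 0 0 0 -0.2" --pt "0.4 0 0.9 0 0 0 -0.2" --pt "0.4 0 0.9 0 0 0 -0.2" --pt "0.3 0 0.9 0 0 0 -0.2" --pt "0.08 0 0.6 0 0 0 -0.2" --pt "0 0 0.28 0 0 0 -0.2" --pt "0 0 0 0 0 0 -0.2" --pt "0 0 0 0 0 0 1" --pt "0 0 0 0 0 0 1" --pt "0 0 0 0 0 0 1" --pt "0 0 0 0 0 0 1" --pt "0 0 0 0 0 0 1" --pt "0 0 0 0 0 0 1" --newtons 70

```text
t: 26.62
position: [0.5173, 0.0179, 0.0071]
tcp_rot: [1.0, 0.023, 0.0, -0.0]
ft_force: [-1.1, 0.2, 6.1]
width: 0.089
grasp_force: 69.3
```

```bash
python3 -c "
from h import *
plan((.437,.0137,.008,2.7));print(status.get_obs()['ft_force'])"
```

```text
t 26.6 at [517.3  17.9   7.1] th 2.67 tilt [0.0008 0.0001] q7 -1.42
rz -0.01 shift [-3.21  0.02 -0.04]
[-1.08368053  0.2259141   6.13525917]
```

>>> arm_command --pt "-0.1 0 -0.05 0 0 0 1" --pt "-0.3 0 0 0 0 0 1" --pt "-0.5 0 0 0 0 0 1" --pt "-0.6 0 0 0 0 0 1" --pt "-0.6 0 0 0 0 0 1" --pt "-0.5 0 0 0 0 0 1" --pt "-0.4 0 0 0 0 0 1" --pt "-0.25 0 0 0 0 0 1" --pt "0 0 -0.3 0 0 0 1" --pt "0 -0.3 -0.3 0 0 0 1" --pt "0 -0.6 0 0 0 0 1" --pt "0 -0.7 0 0 0 0 1" --pt "0 -0.7 0 0 0 0 1" --pt "0 -0.7 0 0 0 0 1" --pt "0 -0.6 0 0 0 0 1" --pt "0 -0.4 0 0 0 0 1" --pt "0 -0.2 0 0 0 0 1" --pt "0 0 0 0 0 0 1"

```text
t: 28.88
position: [0.431, 0.1191, 0.0228]
tcp_rot: [1.0, 0.024, 0.0, 0.0]
ft_force: [0.8, -0.2, -0.7]
width: 0.087
grasp_force: 68.4
```

```bash
python3 -c "
from h import *
plan((.437,.12,.006,2.7));o=status.get_obs();print(o['ft_force'],o['ft_torque'])
d=snap('wrist','w8');snap('scene','s8');
a=np.array(cv2.imread('pics/w8.png')[0:270,200:450]);cv2.imwrite('pics/w8c.png',cv2.resize(a,None,fx=2,fy=2,interpolation=2))"
```

```text
t 28.9 at [431.  119.1  22.8] th 2.7 tilt [ 0.     -0.0001] q7 -1.55
rz -0.0 shift [ 0.24 -0.03  0.67]
[ 0.76908734 -0.1508632  -0.66241288] [ 0.02079334  0.13885757 -0.03357875]
```

```bash
python3 -c "
from h import *
a=cv2.imread('pics/w3.png',0)[68:228,262:388];b=cv2.imread('pics/w8.png',0)[68:228,262:388]
c=cv2.HoughCircles(cv2.GaussianBlur(b,(5,5),0),cv2.HOUGH_GRADIENT,1,25,param1=80,param2=14,minRadius=14,maxRadius=26);print(c)
m=(cv2.absdiff(a,b)>25).astype(np.uint8);m=cv2.morphologyEx(m,cv2.MORPH_OPEN,np.ones((3,3)));n,l,s,ce=cv2.connectedComponentsWithStats(m)
print([(x.tolist(),y.round().tolist()) for x,y in zip(s[1:],ce[1:]) if x[4]>60])
for r in m[::8,::4]: print(''.join('.#'[x] for x in r))"
```

```text
[[[52.5 57.5 18.5]
  [61.5 93.5 18.2]
  [74.5 21.5 17.2]]]
[([56, 0, 20, 6, 62], [65.0, 1.0]), ([63, 6, 23, 13, 236], [74.0, 12.0]), ([0, 19, 21, 5, 79], [10.0, 21.0]), ([22, 18, 34, 6, 138], [39.0, 20.0]), ([58, 19, 34, 26, 689], [75.0, 30.0]), ([94, 18, 32, 6, 122], [109.0, 21.0]), ([34, 38, 47, 77, 2134], [57.0, 74.0]), ([1, 105, 6, 23, 117], [3.0, 116.0])]
..............#####............#
................#.###...........
................######..........
...............########.........
...............########.........
...........#####..####..........
.........####.####..............
.........###..####..............
.........##########.............
..........########..............
.............######.............
...........###...###............
...........####..####...........
............########............
.#............####..............
.#..............................
................................
................................
................................
................................
```

Image comparison finds exactly three balls in the pan. Next I'll set it down, release it and move over the body.

>>> arm_command --pt "0 0 0.3 0 0 0 1" --pt "0 0 0.27 0 0 0 1" --pt "0 0 0.1 0 0 0 1" --pt "0 0 0 0 0 0 1" --pt "0 0 0 0 0 0 -0.2" --pt "0 0 0 0 0 0 -0.2" --pt "0 0 0 0 0 0 -0.2" --pt "0 0 -0.6 0 0 0 -0.2" --pt "0 0 -1 0 0 0 -1" --pt "0 0 -1 0 0 0 -1" --pt "0 0 -1 0 0 0 -1" --pt "0 0 -0.6 0 0 0 -1" --pt "0 0 0 0 0 0 -1"

```text
t: 30.6
position: [0.4316, 0.1193, 0.1126]
tcp_rot: [1.0, 0.024, 0.001, -0.001]
ft_force: [0.4, -0.4, -0.6]
width: 1.001
grasp_force: 0.0
```

```bash
python3 -c "
from h import *
d=snap('wrist','w9');plan((.4975,.1222,.1,2.7),(.4975,.1222,.0,2.7))
# predicted rim corners & bright-edge scan rows through the pan
c=np.array([.4975,.1222]);a=np.radians(2.7);X=np.array([np.cos(a),np.sin(a)]);Y=np.array([-X[1],X[0]])
P=[proj(d,[*(c+sx*.035*X+sy*.03*Y),.03]) for sx,sy in((1,1),(1,-1),(-1,1),(-1,-1))];print(np.round(P,1))
g=cv2.cvtColor(d['image'],cv2.COLOR_RGB2GRAY)
for f in(.25,.5,.75):
  l=np.array(P[0])*(1-f)+np.array(P[2])*f;r=np.array(P[1])*(1-f)+np.array(P[3])*f
  v=int((l[1]+r[1])/2);print(v,l[0],g[v,int(l[0])-10:int(l[0])+12].tolist(),r[0],g[v,int(r[0])-10:int(r[0])+12].tolist())
u=int((P[0][0]+P[1][0])/2);v0=int(P[0][1]);v1=int(P[2][1]);print(u,g[v0-10:v0+12,u-15].tolist(),g[v1-10:v1+12,u-15].tolist())"
```

```text
t 30.6 at [431.1 119.2 111.8] th 2.7 tilt [0.0015 0.0007] q7 -1.59
rz -0.0 shift [2.66 0.01 0.47]
rz -0.0 shift [0. 0. 4.]
[[272.4  87.6]
 [371.4  87.6]
 [277.  201.7]
 [367.1 201.7]]
116 273.5742711015199 [177, 177, 173, 174, 172, 170, 167, 168, 167, 166, 167, 163, 153, 138, 134, 146, 147, 130, 93, 56, 43, 55] 370.28119164695045 [168, 172, 171, 157, 117, 75, 51, 63, 93, 128, 151, 150, 144, 151, 159, 163, 159, 161, 164, 163, 160, 160]
144 274.7108333225648 [209, 209, 207, 208, 208, 212, 208, 197, 179, 168, 164, 164, 160, 147, 139, 145, 146, 127, 94, 58, 49, 53] 369.206112489055 [165, 165, 160, 138, 102, 67, 54, 67, 102, 136, 153, 149, 142, 149, 155, 161, 160, 161, 159, 160, 160, 158]
173 275.84739554360965 [166, 165, 169, 164, 163, 163, 159, 160, 161, 165, 161, 163, 157, 139, 137, 141, 138, 124, 95, 62, 50, 60] 368.1310333311595 [159, 159, 153, 131, 102, 68, 54, 70, 105, 137, 147, 145, 138, 145, 159, 170, 185, 185, 177, 163, 151, 155]
321 [186, 196, 174, 148, 139, 154, 166, 168, 172, 166, 158, 160, 162, 159, 137, 104, 65, 45, 43, 57, 74, 101] [118, 86, 71, 75, 76, 89, 121, 160, 163, 146, 132, 133, 145, 154, 167, 181, 190, 199, 201, 204, 206, 199]
```

>>> arm_command --pt "0.9 0.05 0 0 0 0 -1" --pt "1 0 0 0 0 0 -1" --pt "0.77 0 0 0 0 0 -1" --pt "0 0 0.8 0 0 0 -1" --pt "0 0 0.9 0 0 0 -1" --pt "0 0 0.9 0 0 0 -1" --pt "0 0 0.9 0 0 0 -1" --pt "0 0 0.6 0 0 0 -1" --pt "0 0 0.37 0 0 0 -1" --pt "0 0 0 0 0 0 -1"

```text
t: 31.9
position: [0.4974, 0.1207, -0.0012]
tcp_rot: [1.0, 0.023, -0.001, 0.0]
ft_force: [1.0, 0.0, 0.3]
width: 1.003
grasp_force: 0.0
```

```bash
python3 -c "
from h import *
plan((.498,.121,0,2.7));print(status.get_obs()['ft_force'])"
```

```text
t 31.9 at [497.4 120.7  -1.2] th 2.67 tilt [-0.0011 -0.0002] q7 -1.51
rz -0.0 shift [ 0.03 -0.01 -0.05]
[1.04354223 0.01977018 0.30409601]
```

>>> arm_command --pt "0 0 0 0 0 0 1" --pt "0 0 0 0 0 0 1" --pt "0 0 0 0 0 0 1" --pt "0 0 0 0 0 0 1" --pt "0 0 0 0 0 0 1" --pt "0 0 0 0 0 0 1" --newtons 60

```text
t: 32.65
position: [0.4981, 0.121, 0.0002]
tcp_rot: [1.0, 0.023, 0.001, -0.0]
ft_force: [-0.8, 1.2, 7.2]
width: 0.691
grasp_force: 65.3
```

>>> arm_command --pt "0 0 -0.3 0 0 0 1" --pt "0 0 -0.6 0 0 0 1" --pt "0 0 -0.8 0 0 0 1" --pt "0 0 -0.9 0 0 0 1" --pt "0 0 -0.9 0 0 0 1" --pt "0 0 -0.7 0 0 0 1" --pt "0 0 -0.4 0 0 0 1" --pt "0 0 0 0 0 0 1"

```text
t: 33.65
position: [0.498, 0.121, 0.1151]
tcp_rot: [1.0, 0.023, 0.001, -0.0]
ft_force: [-0.5, 0.6, -2.1]
width: 0.693
grasp_force: 64.9
```

```bash
python3 -c "
from h import *
d=snap('wrist','w10');plan((.474,-.255,.112,-4.6));print(status.get_obs()['width'],status.get_obs()['ft_force'])
g=cv2.cvtColor(d['image'],cv2.COLOR_RGB2GRAY)
b=g[100:480,180:460]
for r in cv2.resize(b,(94,76),interpolation=cv2.INTER_AREA): print(''.join(' .:-=+*#%@'[x*10//256] for x in r))"
```

```text
t 33.7 at [497.6 121.  114.5] th 2.7 tilt [0.0003 0.0002] q7 -1.57
rz 1.27 shift [ 0.27 15.07  0.1 ]
0.6921561181907783 [ 0.44877968  0.78809695 -1.82832086]<string>:6: RuntimeWarning: overflow encountered in scalar multiply
Traceback (most recent call last):
OverflowError: Python integer 256 out of bounds for uint8
```

>>> arm_command --pt "0 0.3 0 0 0 0.3 1" --pt "0 0.6 0 0 0 0.5 1" --pt "0 0.9 0 0 0 0.47 1" --pt "0.03 1 0 0 0 0 1" --pt "0.03 1 0 0 0 0 1" --pt "0.03 1 0 0 0 0 1" --pt "0.03 1 0 0 0 0 1" --pt "0.03 1 0 0 0 0 1" --pt "0.03 1 0 0 0 0 1" --pt "0.03 1 0 0 0 0 1" --pt "0.03 1 0 0 0 0 1" --pt "0.03 1 0 0 0 0 1" --pt "0.03 1 0 0 0 0 1" --pt "0 1 0 0 0 0 1" --pt "0 0.9 0 0 0 0 1" --pt "0 0.7 0 0 0 0 1" --pt "0 0.4 0 0 0 0 1" --pt "0 0.2 0 0 0 0 1" --pt "0 0 0 0 0 0 1"

```text
t: 36.08
position: [0.4786, -0.2534, 0.1142]
tcp_rot: [0.999, -0.04, -0.0, -0.0]
ft_force: [1.2, 0.7, -2.5]
width: 0.692
grasp_force: 64.8
```

```bash
python3 -c "
from h import *
plan((.474,-.255,.055,-4.6));print(status.get_obs()['width'],status.get_obs()['ft_force'])"
```

```text
t 36.1 at [ 478.6 -253.4  114.2] th -4.59 tilt [-0.0002  0.0004] q7 -1.01
rz 0.0 shift [-0.18  0.08  2.37]
0.6920707195204829 [ 1.15278066  0.6998969  -2.53115549]
```

>>> arm_command --pt "-0.1 0.04 0.5 0 0 0 1" --pt "-0.06 0.04 0.8 0 0 0 1" --pt "0 0 0.6 0 0 0 1" --pt "0 0 0.3 0 0 0 1" --pt "0 0 0 0 0 0 1"

```text
t: 36.7
position: [0.4742, -0.255, 0.0586]
tcp_rot: [0.999, -0.04, -0.001, -0.0]
ft_force: [-0.0, 0.2, -1.1]
width: 0.692
grasp_force: 64.8
```

```bash
python3 -c "
from h import *
plan((.474,-.255,.055,-4.6));snap('wrist','w11');snap('scene','s11')
w=cv2.imread('pics/w11.png');s=cv2.imread('pics/s11.png')[230:380,290:470]
m=np.zeros((600,800,3),np.uint8);m[:480,:640]=cv2.convertScaleAbs(w,alpha=1.3,beta=15);m[480:600,:]=0
s=cv2.resize(s,(160,133));m[:133,640:]=s
cv2.imwrite('pics/m11.png',m)"
```

```text
t 36.7 at [ 474.2 -255.    58.6] th -4.58 tilt [-0.0012  0.0006] q7 -0.98
rz 0.0 shift [-0.01 -0.    0.14]
```

View pics/m11.png

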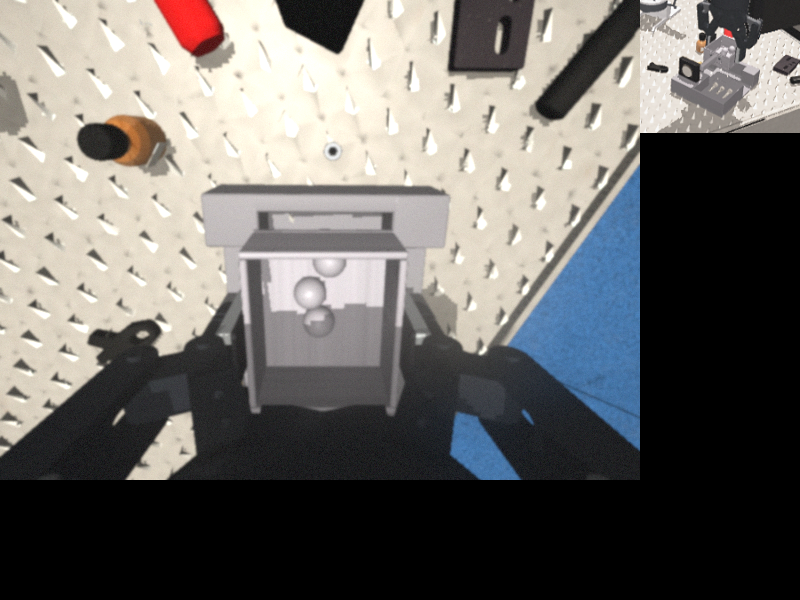

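The last picture shows the three balls in the pan. The pan's back rim runs from (240,256) to (406,256), the pocket's back edge from (258,210) to (394,210), and the block's back edge from (203,194) to (448,194).

```bash
python3 -c "
from h import *
d=ld('w11');a=np.radians(-4.58);M=np.array([[np.cos(a),np.sin(a)],[-np.sin(a),np.cos(a)]])
t=np.array([.4742,-.255])
for n,u,v,z in [('panFL',240,256,.0886),('panFR',406,256,.0886),('panNL',250,412,.0886),('panNR',397,412,.0886),('bkFL',203,194,.034),('bkFR',448,194,.034),('bkNearEarL',203,246,.034),('pkL',258,210,.034),('pkR',394,210,.034)]:
  print(n,np.round(M@(ray(d,u,v,z)[:2]-t)*1000,1))
g=cv2.cvtColor(d['image'],cv2.COLOR_RGB2GRAY)
print(g[180:240,325].tolist());print(g[215,240:275].tolist(),g[215,380:415].tolist());print(g[225:265,325].tolist(), g[220,195:215].tolist(),g[220,438:458].tolist())"
```

```text
panFL [33.3 27.9]
panFR [ 33.3 -30.1]
panNL [-34.3  28.7]
panNR [-34.3 -31.3]
bkFL [45.8 57.9]
bkFR [ 45.8 -62.5]
bkNearEarL [18.9 60.7]
pkL [37.8 31.3]
pkR [ 37.8 -36.4]
[177, 173, 173, 163, 137, 99, 76, 65, 62, 63, 63, 64, 66, 76, 99, 119, 129, 138, 142, 141, 141, 138, 139, 136, 136, 135, 131, 133, 135, 131, 123, 105, 92, 86, 94, 109, 127, 133, 136, 135, 131, 133, 133, 132, 134, 132, 134, 128, 111, 92, 91, 103, 93, 81, 74, 76, 77, 72, 75, 76]
[139, 139, 138, 140, 137, 139, 139, 137, 138, 136, 140, 136, 134, 139, 135, 130, 119, 104, 76, 58, 48, 47, 46, 46, 47, 45, 49, 57, 66, 81, 87, 91, 110, 124, 130] [88, 76, 64, 47, 47, 45, 51, 52, 50, 47, 52, 60, 78, 104, 122, 128, 134, 132, 133, 137, 136, 132, 135, 136, 138, 132, 131, 132, 133, 135, 131, 134, 132, 134, 135]
[132, 134, 128, 111, 92, 91, 103, 93, 81, 74, 76, 77, 72, 75, 76, 71, 74, 78, 76, 76, 78, 76, 75, 71, 75, 80, 103, 135, 153, 169, 171, 164, 153, 149, 159, 172, 174, 170, 169, 168] [177, 173, 155, 132, 108, 87, 78, 85, 103, 125, 129, 132, 134, 139, 137, 134, 135, 135, 137, 137] [129, 129, 127, 132, 131, 130, 130, 128, 122, 129, 144, 155, 158, 158, 160, 159, 157, 158, 159, 156]
```

>>> arm_command --pt "-0.03 0.05 0.2 0 0 0 1" --pt "0 0 0.4 0 0 0 1" --pt "0 0 0.4 0 0 0 1" --pt "0 0 0.4 0 0 0 1" --pt "0 0 0.3 0 0 0 1" --pt "0 0 0.2 0 0 0 1" --pt "0 0 0 0 0 0 1" --pt "0 0 0 0 0 0 1"

```text
t: 37.8
position: [0.4738, -0.2566, 0.012]
tcp_rot: [0.999, -0.04, 0.0, 0.0]
ft_force: [-0.2, -0.6, -1.6]
width: 0.687
grasp_force: 64.8
```

```bash
python3 -c "
from h import *
plan((.4734,-.2562,.004,-4.6));print(status.get_obs()['ft_force'],status.get_obs()['ft_torque'])"
```

```text
t 37.8 at [ 473.8 -256.6   12. ] th -4.59 tilt [ 0.0004 -0.0002] q7 -0.96
rz 0.0 shift [-0.02 -0.02  0.32]
[-0.18513167 -0.62491042 -1.60038632] [ 0.0145187  -0.03745615 -0.04991178]
```

No contact, and the underside is already well inside the 34 mm walls, so I'll lower it the rest of the way.

>>> arm_command --pt "0 0 0.15 0 0 0 1" --pt "0 0 0.12 0 0 0 1" --pt "0 0 0.05 0 0 0 1" --pt "0 0 0 0 0 0 1" --pt "0 0 0 0 0 0 1"

```text
t: 38.42
position: [0.4736, -0.2565, 0.0043]
tcp_rot: [0.999, -0.04, 0.0, -0.0]
ft_force: [-2.3, 1.1, 6.2]
width: 0.689
grasp_force: 65.7
```

```bash
python3 -c "
from h import *
plan((.4734,-.2562,.004,-4.6));print(status.get_obs()['ft_force'],status.get_obs()['ft_torque'])"
```

```text
t 38.4 at [ 473.6 -256.5    4.3] th -4.59 tilt [0.0001 0.0002] q7 -0.96
rz 0.0 shift [-0.01 -0.01  0.01]
[-2.31247385  1.08562026  6.2462086 ] [0.14334642 0.18368248 0.03019769]
```

>>> arm_command --pt "0 0 0 0 0 0 -1" --pt "0 0 0 0 0 0 -1" --pt "0 0 0 0 0 0 -1" --pt "0 0 0 0 0 0 -1" --pt "0 0 -0.5 0 0 0 -1" --pt "0 0 -1 0 0 0 -1" --pt "0 0 -1 0 0 0 -1" --pt "0 0 -1 0 0 0 -1" --pt "0 0 -1 0 0 0 -1" --pt "0 0 -0.5 0 0 0 -1" --pt "0 0 0 0 0 0 -1"

```text
t: 39.8
position: [0.4741, -0.2567, 0.1298]
tcp_rot: [0.999, -0.04, 0.001, 0.0]
ft_force: [-0.3, 0.9, -0.4]
width: 0.998
grasp_force: 0.0
```

```bash
python3 -c "
from h import *
d=snap('wrist','w12');plan();print(status.get_obs()['ft_force'])
o=np.array([.4729,-.2573]);a=np.radians(-4.6);X=np.array([np.cos(a),np.sin(a)]);Y=np.array([-X[1],X[0]])
P=lambda x,y,z:proj(d,[*(o+x*X+y*Y),z])
c=[P(.035,.03,.034),P(.035,-.03,.034),P(-.035,.03,.034),P(-.035,-.03,.034)];print(np.round(c,1))
g=cv2.cvtColor(d['image'],cv2.COLOR_RGB2GRAY)
u0,u1=int(min(x[0] for x in c))-25,int(max(x[0] for x in c))+25;v0,v1=int(c[0][1])-25,int(c[2][1])+60
print(u0,v0,u1,v1);b=cv2.resize(g[v0:v1,u0:u1],(90,60),interpolation=cv2.INTER_AREA).astype(int)
for r in b: print(''.join('@%#*+=-:. '[x*10//256] for x in r))
print(cv2.HoughCircles(cv2.GaussianBlur(g[v0:v1,u0:u1],(5,5),0),cv2.HOUGH_GRADIENT,1,18,param1=80,param2=13,minRadius=8,maxRadius=16))"
```

```text
t 39.9 at [ 473.6 -256.4  128.9] th -4.58 tilt [ 0.0004 -0.0001] q7 -1.01
[-0.29059666  0.26660043 -0.05114047]
[[279.5 194.1]
 [365.1 194.1]
 [282.9 285.7]
 [361.8 285.7]]
254 169 390 345
-----===-----------------------------:----------------------------------------------::::--
*************************************++*************+*+*++++++**********+++++***++++++=+++
*********************************#*********#*#*#*##*****##################################
=============================================================================+++++++++++++
==========================================================================================
==========================================================================================
==========================================================================================
============+*##*************************************************************+============
============+*#%#*+++++++++++++++++++++++++++++++++++++++++++++++++++++++*#%#+============
============+*#%#+=-===--------------------==----========-===============+###+============
=
[... 3888 characters left out ...]
*****++++++*********+++
==++#%%%%%%%@@@@%@@@@@%%%%@%@%%%%#*+*###*+*******#####******+++**********+++++**********++
*##%%%@@@@@@@@@@@@@@@@%%%%@@@@@@%#*++*##*********#####**#***+++***###*****++************++
@%@@%@@@@@@@@@@@@@@%%%%###%%%@@@%##*+*##*********####*#*****+++***********++************++
@@@%@@@@@@@@@@@@@@@%#****###%%@@%##***####*******####*##*#**+++***#*##****++***********++*
@%%@%@@@@@%@@@@@@@%#+====++**%@@%##***#%%#******##%###******+++****#**#***++***********++*
%@@@@@@@@@@@@@@@@@@#+--=====+#%@%###**#%%#******#%%#####****+++***********++***********++*
@%@@@%@@@@@@@@@@@@%%+=======+#%@%######%#########%%##*##****++***************#*********++*
[[[61.5 53.5  9.1]
  [72.5 34.5  9.4]]]
```

The pan sits in the pocket with even gaps, its handle in the slot and all three balls inside, and the robot is clear of everything.

```bash
python3 -c "
from h import *
print(env.job_done())"
```

```text
the job is handed in; nothing more can be done
None
```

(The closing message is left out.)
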